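# Fetch the setting ring from the tilt-out bin

### The job

Two small tilt-out parts bins stand side by side; the steel setting ring is kept in the broader one. Pull the broad bin forward by its black pull until it is tilted fully out, take the ring out of it and lay it flat in the open parts tray. Leave the broad bin tilted out and the narrow bin shut.

Things in the scene. Friction and masses are not known exactly. Their poses are not given: they have to be found in the camera images.
- broad_bin (a joint): broad tilt-out bin, grey plastic in a fixed grey housing 142 mm broad, 109 high, front to the robot; turns about the bottom edge of its front. 0 = shut (front panel leans back 35 deg, floor slopes down to the rear 35 deg); 1.05 rad = fully out on its stop (panel leans forward 25 deg, floor slopes down to the front 25 deg). Friction hinge: stays where left, about 3 N at the pull
- broad_pull (a point): centre of the broad bin's pull: a black upright blade in the middle of the panel near its top, 12 mm thick (along the hinge's y), standing out 38 mm from the panel, 22 mm high; pinch its thickness from above. 22 mm out from the panel, 64 mm up it from the pivot axis; moves with the bin: 105 mm above the worktop when shut; 57 mm nearer the robot, 89 mm high when fully out
- broad_hinge (a point): middle of the broad bin's pivot axis, fixed, 40 mm above the worktop; x level to the rear, y along the axis, z up. From the axis: panel 75 mm high, floor at right angles to it, 60 mm deep, rear wall 40 mm high; all 3 mm thick, inside 124 mm broad and 54 mm deep. The housing's roof, 109 mm high, begins 48 mm behind the axis
- ring_centre (a point): centre (half-way up) of the setting ring: a loose steel ring gauge, 46 mm outside diameter, 16 mm thick, about 0.16 kg; z is the ring's axis. At the start it lies flat on the sloping floor inside the broad bin, out of sight; when the bin is tilted it may slide along its floor
- parts_tray: open shallow blue plastic tray, 150 mm (its x) by 200 mm (its y), 32 mm high, walls 4 mm, floor 3 mm thick, fixed on the worktop; origin at the centre of its underside, z up
- narrow_bin (a joint): the narrow tilt-out bin, a like bin in a housing 94 mm broad that stands to the left or the right of the broad one; 0 = shut, grows as it tilts forward. To be left shut

How it is judged:
By the outcome, as a careful person would: the job done as asked, in the order asked, and still so for the second after the job is handed in, with the robot touching nothing.
It also fails if it takes over 48 s, if anything falls off the work surface, if the arm or the gripper's body presses on something with over 40 N, if the wrist force passes 120 N, or if a joint passes its speed limit or range.

### The arm

A 6-joint arm with a two-finger parallel gripper is mounted at the origin on the work surface; the furniture and walls round the work are solid. World frame = base frame: x ahead of the robot, y to its left, z up, the work surface at z = 0. Lengths are in m, angles in degrees, forces in N, time in s.
With the tool pointing down it reaches from about 0.25 to 0.8 m from the base axis. Payload 8.5 kg.
Tool frame: the origin (TCP) lies midway between the tips of the shut fingers; the grasp point (between the pads) lies 19 mm behind it; z points along the fingers, y is the line along which they close (so a half turn about z gives the same grasp; the last joint's range is limited). The gripper opens to 85 mm and grips with 20 to 120 N. Pads are 22 mm wide; open, the fingers measure 114 mm over their backs; the gripper's body (76 mm by 85 mm) begins 54 mm behind the grasp point. The pads swing forward as they close: fully open they stand 13 mm farther back than shut.
Start: joints at [-77.063, 13.648, -0.773, 75.585, 0, 90], TCP at [0.118, -0.512, 0.231] pointing down, gripper open.
Joint ranges: [-152.45, 152.45], [-59.26, 108.67], [-65.41, 83.53], [-104.44, 129.93], [-82.83, 76.93], [-180, 180]. Speed limits (degrees/s): [127.2, 127.2, 159.86, 180, 180, 180].

### API

Orientations are given as [roll, pitch, yaw] about the fixed x, y, z axes, in that order (R = Rz(yaw) Ry(pitch) Rx(roll)).
In Python, from plant import status, vision, workorder gives the robot as it stands.
- The arm moves only by the tool drive_tool, never from a script. Its argument "motion" is a list of rows, each a list of 2 entries, a list of its own where there are three numbers: the shift along the tool's x, y, z in m, then the turn about the tool's z in degrees. A call has 1 to 10 rows; each row is the pose to reach, as a shift and turn from the pose commanded when the call began, along the tool's axes at that moment; what a row does not reach only later rows make up. A row lasts 1/10 s, in which the tool goes at most 50 mm and 8.59 degrees, less where a joint would pass 70% of its speed; a pose out of reach is approached as far as the arm can. A call with a gripper value outside its range is refused whole. "gripper" is the finger opening in m, from 0 to 0.0854, set as the call begins (left out, the last holds). The fingers move at their own pace and stop on an object; the grip force is fixed at half the most. Time passes only in rows, so rows that repeat a pose let the fingers close. It gives the time, the measured TCP pose, the force, the opening and the grip force at its end, in the units of the state.
- status.state(): the state, without advancing time (a new reading comes with each control period).
- vision.get_image(name): name is "side" or "top"; returns the picture (384x512x3 uint8, red, green, blue); there is no depth.
- vision.calibration(name): a dict with "K" (3x3 intrinsics, pixels), "dist" ([k1, k2, p1, p2, k3] as OpenCV has them; the pictures are not rectified), "extrinsics" (4x4, takes a point from world to camera coordinates). Camera axes: x right, y up, looking along -z (the intrinsics and any distortion apply to the point x, -y, -z); pixel columns grow to the right and rows downward; lengths in m; the calibration is good to about 2 mm. A picture is of the moment at which its call begins. calibration takes no time and is no camera call.
- workorder.sign_off(): hands the job in; it is judged then, once.
The state is a dict: "clock": time; "joint_pos": joint angles; "qd": joint speeds; "tau": joint torques, N m; "ee_pos": TCP position; "ee_rot": TCP orientation; "ft_force": force on the tool from outside, world axes, zero at the start; "ft_torque": the same for the moment, N m; "finger_gap": opening from 0.0 (shut) to 1.0 (fully open); "finger_force": force on a finger pad.
Only numpy, scipy, OpenCV 4.12 (cv2) and the standard library are available. Lean on these libraries where they do the work, as an engineer would, in place of code of your own. Each camera call takes 0.05 s, during which the arm holds its last target. There are 200 camera calls.

## Working session

There is one attempt and no reset: what is moved stays moved. The work goes in short steps, Python scripts to look and compute and a tool call to move; the robot and the scene stay as the last step left them, time stands still between calls to the robot, and variables do not carry over. Pictures are saved under pics/ and viewed, at most 10 in all, crops included, and the job is handed in when it is done.

Besides the shell and the picture viewer there is one more tool, called after "Emit:" in YAML: its name, and indented under it one key for each argument. drive_tool: Moves the arm, as the interface text tells. Its arguments: {"type":"object","properties":{"motion":{"type":"array","items":{"type":"array"}},"gripper":{"type":"number"}},"required":["motion"]}

```bash
mkdir -p pics; ls; python3 - <<'E'
from plant import status, vision
import cv2
print(status.state())
for n in("side","top"):
    cv2.imwrite(f"pics/{n}0.png",vision.get_image(n)[:,:,::-1]); print(vision.calibration(n))
E
```

```text
pics
{'clock': 0.0, 'joint_pos': array([-7.70619867e+01,  1.36807187e+01, -8.15806937e-01,  7.55848399e+01,
        1.00987075e-03,  9.00005516e+01]), 'qd': array([-0.0398866 ,  0.02723569, -0.05057461, -0.04913474,  0.05013306,
        0.01521696]), 'tau': array([ 1.35743219e-03, -5.38775575e+01,  3.46433151e+01,  1.84457836e-02,
       -3.16127557e-05, -8.75300600e-06]), 'ee_pos': array([ 0.1174593 , -0.51127102,  0.23068753]), 'ee_rot': array([-1.79918635e+02, -1.00908637e-03,  1.29374602e+01]), 'ft_force': array([ 0.82963165,  0.61514106, -0.81219832]), 'ft_torque': array([ 0.00442804, -0.01153252,  0.02901814]), 'finger_force': 0.0, 'finger_gap': 0.998665258877822}
{'K': array([[392.86809128,   0.        , 254.56240701],
       [  0.        , 392.86809128, 189.01505984],
       [  0.        ,   0.        ,   1.        ]]), 'dist': array([0.00579036, 0.        , 0.        , 0.        , 0.        ]), 'extrinsics': array([[ 0.97662867, -0.21471124, -0.00977353, -0.4573206 ],
       [ 0.11869046,  0.50084509,  0.85736035, -0.05895995],
       [-0.17918988, -0.83848273,  0.51462385, -0.95223999],
       [ 0.        ,  0.        ,  0.        ,  1.        ]])}
{'K': array([[352.53805032,   0.        , 256.4708002 ],
       [  0.        , 352.53805032, 184.57958211],
       [  0.        ,   0.        ,   1.        ]]), 'dist': array([-0.04863385,  0.        ,  0.        ,  0.        ,  0.        ]), 'extrinsics': array([[-0.03450694, -0.9993921 ,  0.00497046, -0.11814996],
       [ 0.97455628, -0.03254645,  0.22176743, -0.47664336],
       [-0.22147085,  0.01249651,  0.97508692, -0.84630511],
       [ 0.        ,  0.        ,  0.        ,  1.        ]])}
```

View pics/top0.png

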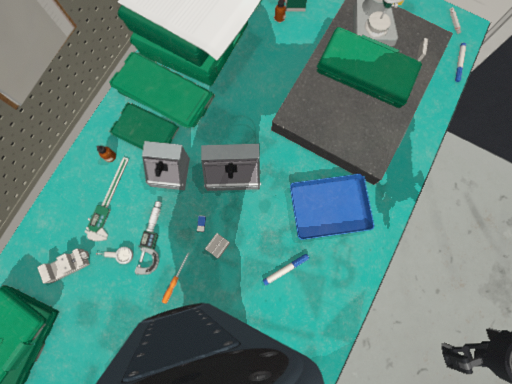

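View pics/side0.png

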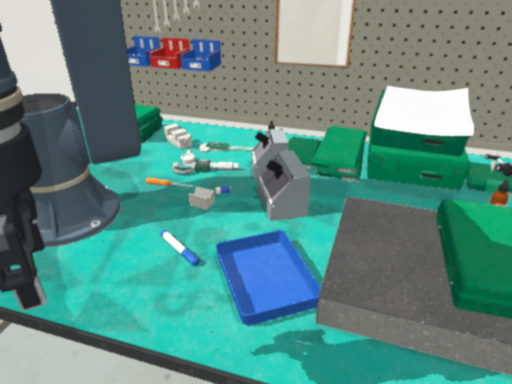

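The top view shows the broad bin at about (231,166), its pull at (231,170), the narrow bin at (163,165), and the tray at (332,207). I'll enlarge the bins and tray to get precise points.

```bash
python3 - <<'E'
import cv2
a=cv2.imread("pics/top0.png")[130:250,130:290]; cv2.imwrite("pics/c1.png",cv2.resize(a,None,fx=5,fy=5,interpolation=cv2.INTER_CUBIC))
a=cv2.imread("pics/side0.png")[110:330,200:340]; cv2.imwrite("pics/c2.png",cv2.resize(a,None,fx=2.7,fy=2.7,interpolation=cv2.INTER_CUBIC))
E
```

```text
(no output)
```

View pics/c1.png

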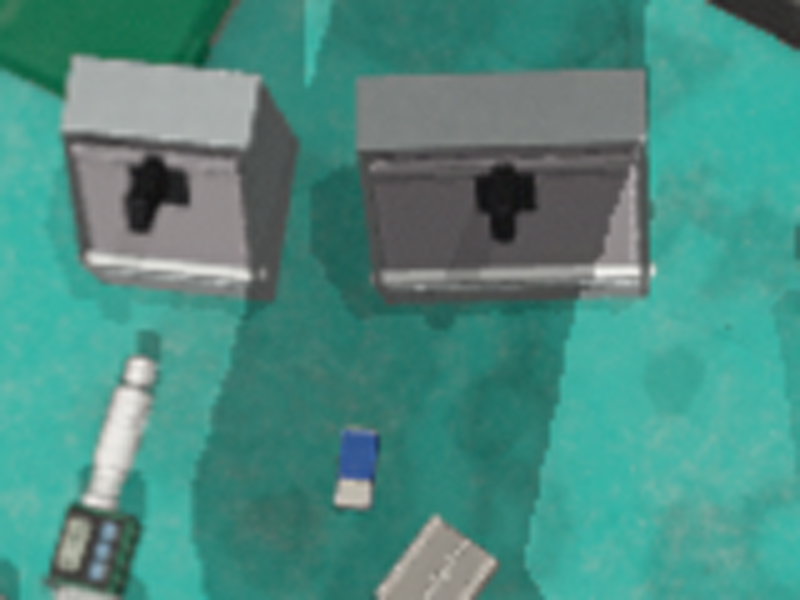

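View pics/c2.png

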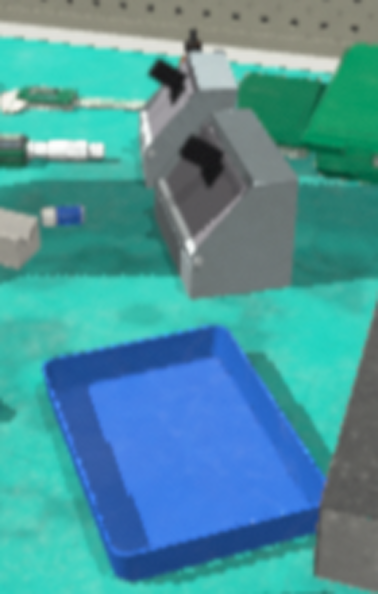

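```bash
cat > h.py <<'E'
import numpy as np, cv2
from plant import vision, status
F=np.diag([1.,-1,-1])
C={n:vision.calibration(n) for n in("top","side")}
def proj(n,P):
    c=C[n];E=c["extrinsics"];R=F@E[:3,:3];t=F@E[:3,3]
    return cv2.projectPoints(np.array(P,float).reshape(-1,3),cv2.Rodrigues(R)[0],t,c["K"],c["dist"])[0][:,0]
def ray(n,uv,z):
    c=C[n];E=c["extrinsics"];R=F@E[:3,:3];t=F@E[:3,3]
    p=cv2.undistortPoints(np.array(uv,float).reshape(-1,1,2),c["K"],c["dist"])[:,0]
    d=np.c_[p,np.ones(len(p))]@R; o=-R.T@t
    return o+d*((z-o[2])/d[:,2])[:,None]
def body(q,P):
    P=np.array(P,float);c,s=np.cos(q[2]),np.sin(q[2])
    return np.c_[q[0]+c*P[:,0]-s*P[:,1],q[1]+s*P[:,0]+c*P[:,1],P[:,2]]
E
python3 - <<'E'
from h import *
from scipy.optimize import least_squares
t=lambda l:(np.array(l)+.5)/5-.5+130
s=lambda l:(np.array(l)+.5)/2.7-.5+[200,110]
np.set_printoptions(precision=4,suppress=True)
roof=ray("top",t([(357,78),(646,70),(362,148),(645,140)]),.109);print(roof)
print("pull blade",ray("top",t([(505,190),(505,212),(505,238)]),.105))
print("bar",ray("top",t([(378,275),(652,270)]),.043))
print("side roof front near/rear near",ray("side",s([(243,175),(297,183)]),.109), "bottom",ray("side",s([(190,297),(293,288)]),0))
print("side pull",ray("side",s([(185,150),(213,180)]),.105))
# tray
for n in("top","side"):
    im=cv2.imread(f"pics/{n}0.png");h=cv2.cvtColor(im,cv2.COLOR_BGR2HSV)
    m=cv2.inRange(h,(105,120,40),(125,255,255))
    k,l,st,ce=cv2.connectedComponentsWithStats(m)
    i=[j for j in range(1,k) if st[j,4]>1000]
    i=max(i,key=lambda j:st[j,4]);print(n,st[i])
    hull=cv2.convexHull(np.argwhere(l==i)[:,::-1].astype(np.int32))
    q=cv2.approxPolyDP(hull,6,True)[:,0];print(q.tolist())
    print(ray(n,q,.032)); print(ray(n,q,0))
E
```

```text
[[ 0.5636 -0.0007  0.109 ]
 [ 0.5629 -0.1428  0.109 ]
 [ 0.5276 -0.0032  0.109 ]
 [ 0.527  -0.1411  0.109 ]]
pull blade [[ 0.5051 -0.0722  0.105 ]
 [ 0.4941 -0.072   0.105 ]
 [ 0.4811 -0.0718  0.105 ]]
bar [[ 0.4792 -0.0019  0.043 ]
 [ 0.4771 -0.1436  0.043 ]]
side roof front near/rear near [[ 0.5221 -0.1275  0.109 ]
 [ 0.5612 -0.1508  0.109 ]] bottom [[ 0.475  -0.1384  0.    ]
 [ 0.5664 -0.1459  0.    ]]
side pull [[ 0.4881 -0.0652  0.105 ]
 [ 0.4976 -0.123   0.105 ]]
top [ 291  174   83   65 4244]
[[373, 226], [300, 238], [291, 184], [360, 174]]
[[ 0.3583 -0.4299  0.032 ]
 [ 0.3348 -0.2401  0.032 ]
 [ 0.4758 -0.225   0.032 ]
 [ 0.4969 -0.4097  0.032 ]]
[[ 0.3613 -0.4408  0.    ]
 [ 0.337  -0.2442  0.    ]
 [ 0.4831 -0.2287  0.    ]
 [ 0.5049 -0.42    0.    ]]
side [ 217  231  104   94 6562]
[[316, 306], [243, 322], [217, 245], [283, 232], [320, 287]]
[[ 0.4768 -0.4384  0.032 ]
 [ 0.3521 -0.4438  0.032 ]
 [ 0.3376 -0.2426  0.032 ]
 [ 0.4791 -0.2314  0.032 ]
 [ 0.4986 -0.3989  0.032 ]]
[[ 0.4891 -0.4112  0.    ]
 [ 0.3565 -0.4169  0.    ]
 [ 0.3411 -0.203   0.    ]
 [ 0.4915 -0.191   0.    ]
 [ 0.5123 -0.3692  0.    ]]
```

The broad hinge is at about (0.479, -0.072), yaw about 0, and the fit agrees with the roof edge, bar and pull. The tray centre is at about (0.416, -0.333), yaw about 6.5°. Next I'll move above the pull.

Emit:
drive_tool:
  motion:
    - [[0.02,-0.015,0.0],2]
    - [[0.06,-0.045,0.0],4]
    - [[0.465,-0.345,0.03],13]
    - [[0.465,-0.345,0.03],13]
    - [[0.465,-0.345,0.03],13]
    - [[0.465,-0.345,0.03],13]
    - [[0.465,-0.345,0.03],13]
    - [[0.465,-0.345,0.03],13]
    - [[0.465,-0.345,0.03],13]
    - [[0.465,-0.345,0.03],13]
  gripper: 0.045

```text
clock: 1.1
ee_pos: [0.4231, -0.1527, 0.2077]
ee_rot: [180.0, 0.0, -0.1]
ft_force: [0.6, -1.5, 0.4]
finger_gap: 0.527
finger_force: 0.0
```

Emit:
drive_tool:
  motion:
    - [[0.0,0,0.0],0]
    - [[0.0,0,0.0],0]
    - [[0.0,0,0.0],0]

```text
clock: 1.4
ee_pos: [0.4217, -0.155, 0.2077]
ee_rot: [-180.0, 0.0, -0.1]
ft_force: [-1.2, -0.4, 0.5]
finger_gap: 0.527
finger_force: 0.0
```

Emit:
drive_tool:
  motion:
    - [[0.025,-0.028,0.0],0]
    - [[0.06,-0.068,0.0],0]
    - [[0.073,-0.083,0.0],0]
    - [[0.073,-0.083,0.01],0]
    - [[0.073,-0.083,0.03],0]
    - [[0.073,-0.083,0.045],0]
    - [[0.073,-0.083,0.05],0]
    - [[0.073,-0.083,0.05],0]
    - [[0.073,-0.083,0.05],0]

```text
clock: 2.3
ee_pos: [0.4953, -0.0726, 0.1585]
ee_rot: [180.0, -0.0, -0.1]
ft_force: [0.2, 0.3, 0.0]
finger_gap: 0.525
finger_force: 0.0
```

```bash
python3 - <<'E'
from h import *
o=[]
for n,(u,v) in {"top":(231,168),"side":(270,145)}.items():
    im=vision.get_image(n)[:,:,::-1]; a=im[v-50:v+50,u-65:u+65]; o.append(cv2.resize(a,None,fx=3,fy=3,interpolation=cv2.INTER_CUBIC))
cv2.imwrite("pics/a1.png",np.hstack(o)); print(status.state()["ee_pos"])
E
```

```text
[ 0.49565442 -0.07226533  0.15865821]
```

View pics/a1.png

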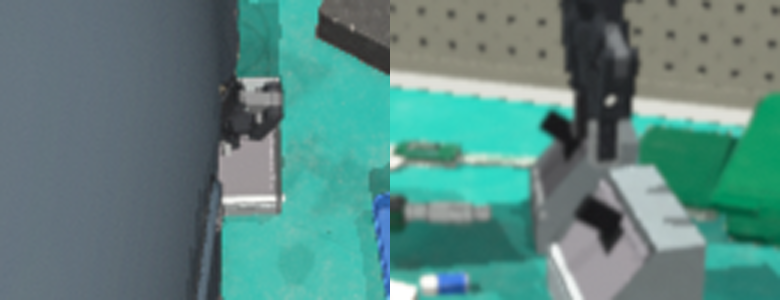

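The arm hides most of the top view. In the side view the fingers, tips at crop (605,160), hang over the pull at crop (600,220). Next I'll descend and close.

Emit:
drive_tool:
  motion:
    - [[-0.001,0,0.01],0]
    - [[-0.001,0,0.03],0]
    - [[-0.001,0,0.05],0]
    - [[-0.001,0,0.062],0]
    - [[-0.001,0,0.066],0]
    - [[-0.001,0,0.066],0]
    - [[-0.001,0,0.066],0]

```text
clock: 3.1
ee_pos: [0.4947, -0.0717, 0.0923]
ee_rot: [-180.0, -0.0, -0.1]
ft_force: [-0.1, -0.5, 0.5]
finger_gap: 0.528
finger_force: 0.0
```

Emit:
drive_tool:
  motion:
    - [[0,0,0],0]
    - [[0,0,0],0]
    - [[0,0,0],0]
    - [[0,0,0],0]
    - [[0,0,0],0]
    - [[0,0,0],0]
  gripper: 0.0

```text
clock: 3.7
ee_pos: [0.4948, -0.0698, 0.0926]
ee_rot: [-179.8, -0.1, 0.0]
ft_force: [-0.5, 11.5, 6.0]
finger_gap: 0.129
finger_force: 58.8
```

```bash
python3 - <<'E'
import numpy as np
for th in range(0,64,3):
    a=np.radians(35-th);p=64*np.array([np.sin(a),np.cos(a)])+26*np.array([-np.cos(a),np.sin(a)])
    if th==0:p0=p
    print(th,np.round((p-p0)*[1,-1],1))
E
```

```text
0 [ 0. -0.]
3 [-3.5 -0.7]
6 [-7.1 -1.2]
9 [-10.7  -1.6]
12 [-14.3  -1.7]
15 [-18.   -1.7]
18 [-21.6  -1.5]
21 [-25.2  -1.1]
24 [-28.7  -0.4]
27 [-32.3   0.3]
30 [-35.7   1.3]
33 [-39.2   2.5]
36 [-42.5   3.8]
39 [-45.8   5.3]
42 [-49.   7.]
45 [-52.1   8.8]
48 [-55.1  10.8]
51 [-58.  13.]
54 [-60.8  15.3]
57 [-63.5  17.7]
60 [-66.   20.3]
63 [-68.4  23. ]
```

Emit:
drive_tool:
  motion:
    - [[-0.0035,-0.002,-0.001],0]
    - [[-0.007,-0.002,-0.001],0]
    - [[-0.011,-0.002,-0.0015],0]
    - [[-0.0145,-0.002,-0.0015],0]
    - [[-0.018,-0.002,-0.0015],0]
    - [[-0.0215,-0.002,-0.0015],0]
    - [[-0.025,-0.002,-0.001],0]
    - [[-0.0285,-0.002,-0.0005],0]
    - [[-0.0325,-0.002,0.0005],0]
    - [[-0.0355,-0.002,0.0015],0]

```text
clock: 4.7
ee_pos: [0.4639, -0.0696, 0.093]
ee_rot: [-180.0, -0.6, -0.0]
ft_force: [9.8, 3.5, 11.3]
finger_gap: 0.129
finger_force: 60.4
```

Emit:
drive_tool:
  motion:
    - [[-0.0035,-0.001,0.001],0]
    - [[-0.007,-0.001,0.0025],0]
    - [[-0.01,-0.001,0.004],0]
    - [[-0.0135,-0.001,0.0055],0]
    - [[-0.0165,-0.001,0.0075],0]
    - [[-0.0195,-0.001,0.0095],0]
    - [[-0.0225,-0.001,0.0115],0]
    - [[-0.025,-0.001,0.014],0]
    - [[-0.028,-0.001,0.0165],0]
    - [[-0.0305,-0.001,0.019],0]

```text
clock: 5.7
ee_pos: [0.4315, -0.0695, 0.074]
ee_rot: [179.9, -0.4, -0.1]
ft_force: [-2.3, -3.0, 22.0]
finger_gap: 0.125
finger_force: 72.2
```

Emit:
drive_tool:
  motion:
    - [[-0.0015,0,0.001],0]
    - [[-0.0025,0,0.002],0]
    - [[-0.003,0,0.0025],0]
    - [[-0.003,0,0.0025],0]

```text
clock: 6.1
ee_pos: [0.4288, -0.0695, 0.0713]
ee_rot: [179.9, -0.4, -0.1]
ft_force: [2.0, -2.4, 15.6]
finger_gap: 0.125
finger_force: 73.2
```

Emit:
drive_tool:
  motion:
    - [[-0.001,0,0.001],0]
    - [[-0.002,0,0.002],0]
    - [[-0.003,0,0.003],0]
    - [[-0.003,0,0.003],0]

```text
clock: 6.5
ee_pos: [0.4258, -0.0695, 0.0681]
ee_rot: [179.9, -0.4, -0.1]
ft_force: [2.4, -1.4, 13.0]
finger_gap: 0.124
finger_force: 74.9
```

Emit:
drive_tool:
  motion:
    - [[0,0,0],0]
    - [[0,0,0],0]
    - [[0,0,0],0]
  gripper: 0.035

```text
clock: 6.8
ee_pos: [0.422, -0.0686, 0.0657]
ee_rot: [-180.0, 0.0, -0.1]
ft_force: [-0.3, 0.1, 0.1]
finger_gap: 0.415
finger_force: 0.0
```

Emit:
drive_tool:
  motion:
    - [[0,0,-0.01],0]
    - [[0,0,-0.03],0]
    - [[0,0,-0.07],0]
    - [[0,0,-0.12],0]
    - [[-0.02,0.05,-0.13],0]
    - [[-0.04,0.1,-0.13],0]
    - [[-0.06,0.15,-0.13],0]
    - [[-0.06,0.2,-0.13],0]
    - [[-0.06,0.2,-0.13],0]
    - [[-0.06,0.2,-0.13],0]

```text
clock: 7.8
ee_pos: [0.3617, -0.27, 0.196]
ee_rot: [-180.0, 0.0, -0.3]
ft_force: [-0.1, 0.7, -1.0]
finger_gap: 0.405
finger_force: 0.0
```

```bash
python3 - <<'E'
from h import *
o=[]
for n,(u,v) in {"top":(231,168),"side":(270,165)}.items():
    im=vision.get_image(n)[:,:,::-1]; cv2.imwrite(f"pics/{n}1.png",im);a=im[v-50:v+50,u-40:u+40]; o.append(cv2.resize(a,None,fx=5,fy=5,interpolation=cv2.INTER_CUBIC))
cv2.imwrite("pics/a2.png",np.hstack(o)); print(status.state()["ee_pos"])
E
```

```text
[ 0.36192709 -0.2678184   0.19585651]
```

View pics/a2.png

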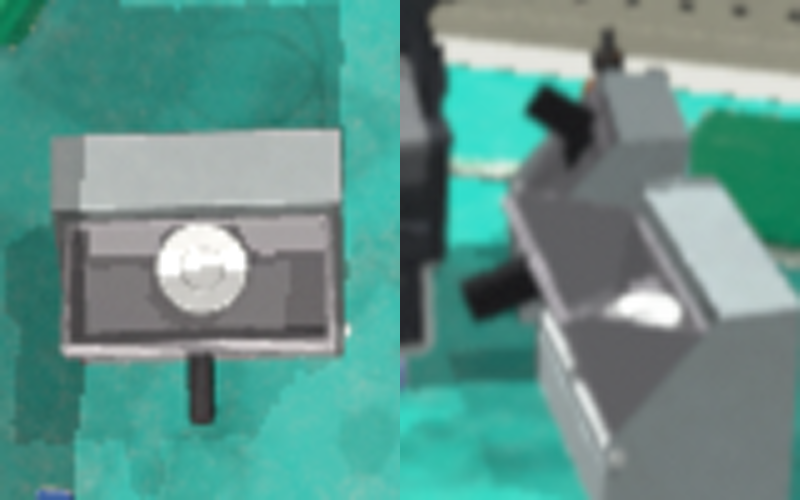

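```bash
python3 - <<'E'
from h import *
np.set_printoptions(precision=4,suppress=True)
t=lambda l:(np.array(l)+.5)/5-.5+[191,118]
s=lambda l:(np.array(l)+.5)/5-.5+[230,115]
inv=lambda uv:(uv-[191,118]+.5)*5-.5
print("panel top edge,bl tip", ray("top",t([(62,352),(203,352),(342,352)]),.108), ray("top",t([(202,422)]),.082))
H=np.array([.479,-.0715,.04])
for th in (56,60,62):
    a=np.radians(35-th);u=np.array([np.sin(a),0,np.cos(a)]);f=np.array([np.cos(a),0,-np.sin(a)])
    P=[H+.075*u,H+.064*u-.038*f,H+.075*u+[0,.0645,0],H+.06*f+.04*u]
    for d in(26,30,34): P.append(H+d/1e3*f+.011*u)
    print(th,"top",np.round(inv(proj("top",P))).astype(int).tolist())
    print("  side",np.round((proj("side",P)-[230,115]+.5)*5-.5).astype(int).tolist(), np.array(P)[4:])
print("ring", ray("top",t([(202,268)]),.065),ray("top",t([(157,268),(247,268),(202,313)]),.065))
E
```

```text
panel top edge,bl tip [[ 0.4559 -0.0055  0.108 ]
 [ 0.4537 -0.0729  0.108 ]
 [ 0.4515 -0.1393  0.108 ]] [[ 0.4244 -0.0702  0.082 ]]
56 top [[200, 354], [204, 428], [65, 359], [199, 223], [205, 285], [204, 277], [204, 269]]
  side [[122, 258], [57, 310], [94, 199], [263, 263], [218, 340], [225, 336], [233, 333]] [[ 0.4993 -0.0715  0.0596]
 [ 0.5031 -0.0715  0.061 ]
 [ 0.5068 -0.0715  0.0625]]
60 top [[200, 365], [205, 436], [65, 370], [199, 230], [205, 287], [204, 279], [204, 271]]
  side [[112, 263], [50, 319], [84, 204], [254, 259], [215, 338], [222, 334], [230, 330]] [[ 0.4979 -0.0715  0.061 ]
 [ 0.5015 -0.0715  0.0626]
 [ 0.5052 -0.0715  0.0643]]
62 top [[201, 370], [205, 439], [66, 375], [198, 233], [205, 288], [204, 280], [204, 273]]
  side [[107, 266], [48, 323], [80, 206], [250, 257], [214, 337], [221, 333], [228, 329]] [[ 0.4972 -0.0715  0.0616]
 [ 0.5007 -0.0715  0.0634]
 [ 0.5043 -0.0715  0.0652]]
ring [[ 0.5068 -0.0706  0.065 ]] [[ 0.5076 -0.0477  0.065 ]
 [ 0.5061 -0.0935  0.065 ]
 [ 0.4833 -0.0702  0.065 ]]
```

The top crop shows the ring at (202,268) lying at the rear of the floor. The panel edge at row 352 means the bin is only about 55° out. I'll push the panel's inner face forward with shut fingers until it meets the stop.

Emit:
drive_tool:
  motion:
    - [[0.02,-0.03,0],0]
    - [[0.05,-0.07,0.0],0]
    - [[0.08,-0.11,0.0],0]
    - [[0.11,-0.15,0.0],0]
    - [[0.118,-0.185,0.0],0]
    - [[0.118,-0.198,0.02],0]
    - [[0.118,-0.198,0.05],0]
    - [[0.118,-0.198,0.08],0]
    - [[0.118,-0.198,0.099],0]
    - [[0.118,-0.198,0.099],0]
  gripper: 0.0

```text
clock: 8.9
ee_pos: [0.4781, -0.0685, 0.0949]
ee_rot: [-179.9, 0.3, 0.1]
ft_force: [-0.5, 0.9, -0.2]
finger_gap: 0.002
finger_force: 0.0
```

Emit:
drive_tool:
  motion:
    - [[-0.004,0,0],0]
    - [[-0.008,0,0],0]
    - [[-0.012,0,0],0]
    - [[-0.016,0,0],0]
    - [[-0.02,0,0],0]
    - [[-0.024,0,0],0]
    - [[-0.026,0,0],0]
    - [[-0.028,0,0],0]
    - [[-0.028,0,0],0]
    - [[-0.028,0,0],0]

```text
clock: 9.9
ee_pos: [0.4627, -0.0714, 0.1009]
ee_rot: [180.0, -1.2, -0.0]
ft_force: [29.2, 1.7, -3.7]
finger_gap: -0.002
finger_force: 12.7
```

Emit:
drive_tool:
  motion:
    - [[0.006,0,0],0]
    - [[0.014,0,0],0]
    - [[0.022,0,-0.01],0]
    - [[0.022,0,-0.04],0]
    - [[0.022,0,-0.08],0]
    - [[0.0,0.04,-0.1],0]
    - [[-0.03,0.08,-0.1],0]
    - [[-0.06,0.13,-0.1],0]
    - [[-0.08,0.18,-0.1],0]
    - [[-0.08,0.19,-0.1],0]
  gripper: 0.062

```text
clock: 10.9
ee_pos: [0.3694, -0.2628, 0.1972]
ee_rot: [180.0, 0.1, -0.2]
ft_force: [1.0, 0.8, -1.2]
finger_gap: 0.724
finger_force: 0.0
```

```bash
python3 - <<'E'
from h import *
o=[]
for n,(u,v) in {"top":(231,168),"side":(270,165)}.items():
    im=vision.get_image(n)[:,:,::-1]; cv2.imwrite(f"pics/{n}2.png",im);a=im[v-50:v+50,u-40:u+40]; o.append(cv2.resize(a,None,fx=5,fy=5,interpolation=cv2.INTER_CUBIC))
cv2.imwrite("pics/a3.png",np.hstack(o)); print(status.state()["ee_pos"])
E
```

```text
[ 0.37053133 -0.26271945  0.19694894]
```

View pics/a3.png

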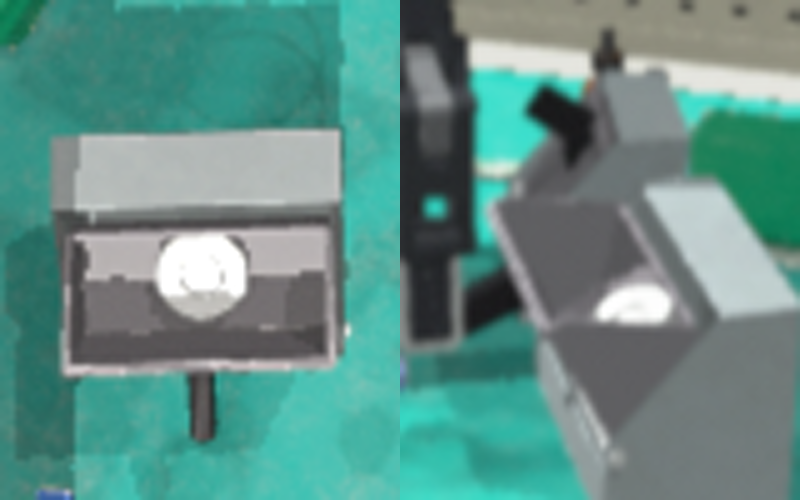

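The panel edge is now at row 372, which is fully out. The ring's centre is at crop (202,277). I'll fit how far along the floor it lies.

```bash
python3 - <<'E'
from h import *
H=np.array([.4785,-.0715,.04]);a=np.radians(-25)
u=np.array([np.sin(a),0,np.cos(a)]);f=np.array([np.cos(a),0,-np.sin(a)]);y=np.array([0,1,0])
ph=np.linspace(0,2*np.pi,90)
for d in(24,26,28,30,32,34):
    P=[H+(d/1e3+.023*np.cos(p))*f+(.023*np.sin(p)+.001)*y+h*u for p in ph for h in(.003,.019)]
    for n,o in(("top",[191,118]),("side",[230,115])):
        q=(proj(n,P)-o+.5)*5-.5; print(d,n,q.min(0).round(),q.max(0).round(),end=" ")
    print((H+d/1e3*f+.011*u).round(4))
im=cv2.imread("pics/top2.png")
a=im[118:218,191:271].min(2)>190
k,l,st,c=cv2.connectedComponentsWithStats(a.astype(np.uint8));i=[j for j in range(1,k) if st[j,4]>30];print([(st[j].tolist(),c[j]) for j in i])
E
```

```text
24 top [156. 245.] [248. 339.] 24 side [160. 295.] [260. 384.] [ 0.4956 -0.0715  0.0601]
26 top [156. 241.] [248. 335.] 26 side [164. 293.] [264. 382.] [ 0.4974 -0.0715  0.061 ]
28 top [156. 237.] [248. 332.] 28 side [167. 291.] [268. 380.] [ 0.4992 -0.0715  0.0618]
30 top [156. 233.] [248. 328.] 30 side [171. 289.] [271. 378.] [ 0.501  -0.0715  0.0626]
32 top [156. 229.] [248. 324.] 32 side [174. 287.] [275. 376.] [ 0.5029 -0.0715  0.0635]
34 top [156. 225.] [248. 320.] 34 side [178. 285.] [279. 374.] [ 0.5047 -0.0715  0.0643]
[([31, 46, 18, 14, 204], array([39.68627451, 53.03921569]))]
```

Emit:
drive_tool:
  motion:
    - [[0.02,-0.03,0],0]
    - [[0.05,-0.07,0.0],0]
    - [[0.08,-0.11,0.0],0]
    - [[0.11,-0.15,0.0],0]
    - [[0.1255,-0.18,0.0],0]
    - [[0.1255,-0.192,0.0],0]
    - [[0.1255,-0.192,0.02],0]
    - [[0.1255,-0.192,0.05],0]
    - [[0.1255,-0.192,0.07],0]
    - [[0.1255,-0.192,0.07],0]

```text
clock: 12.0
ee_pos: [0.4951, -0.0682, 0.1246]
ee_rot: [-180.0, 0.3, -0.1]
ft_force: [-0.4, 0.6, 0.7]
finger_gap: 0.724
finger_force: 0.0
```

Emit:
drive_tool:
  motion:
    - [[0,0,0.01],0]
    - [[0,0,0.025],0]
    - [[0,0,0.04],0]
    - [[0,0,0.05],0]
    - [[0,0,0.058],0]
    - [[0,0,0.064],0]
    - [[0,0,0.067],0]
    - [[0,0,0.067],0]

```text
clock: 12.8
ee_pos: [0.4978, -0.0687, 0.0598]
ee_rot: [-180.0, 0.0, -0.1]
ft_force: [-0.3, 0.6, 0.5]
finger_gap: 0.725
finger_force: 0.0
```

Emit:
drive_tool:
  motion:
    - [[-0.002,0.0015,0.001],0]
    - [[-0.002,0.0015,0.003],0]
    - [[-0.002,0.0015,0.003],0]

```text
clock: 13.1
ee_pos: [0.4958, -0.0703, 0.0569]
ee_rot: [-180.0, -0.0, -0.1]
ft_force: [-1.0, -0.2, -0.5]
finger_gap: 0.727
finger_force: 0.0
```

Emit:
drive_tool:
  motion:
    - [[0,0,0],0]
    - [[0,0,0],0]
    - [[0,0,0],0]
    - [[0,0,0],0]
    - [[0,0,0],0]
  gripper: 0.0

```text
clock: 13.6
ee_pos: [0.496, -0.0702, 0.0571]
ee_rot: [-180.0, -0.0, -0.1]
ft_force: [-1.4, 0.7, 5.2]
finger_gap: 0.493
finger_force: 60.5
```

The opening reads 42 mm against the ring's 46 mm, so the pads are probably forward of the ring's centre. I'll drag it a little down the floor, then regrip further back.

Emit:
drive_tool:
  motion:
    - [[-0.001,0,0.0],0]
    - [[-0.002,0,0.0005],0]
    - [[-0.003,0,0.001],0]
    - [[-0.004,0,0.0015],0]
    - [[-0.005,0,0.002],0]
    - [[-0.005,0,0.002],0]

```text
clock: 14.2
ee_pos: [0.4906, -0.0702, 0.0547]
ee_rot: [-180.0, 0.0, -0.1]
ft_force: [-0.9, -0.1, 1.0]
finger_gap: 0.491
finger_force: 60.9
```

Emit:
drive_tool:
  motion:
    - [[0,0,0],0]
    - [[0,0,0],0]
    - [[0,0,-0.001],0]
    - [[0.002,0,-0.002],0]
    - [[0.0045,0,-0.002],0]
    - [[0.0045,0,-0.002],0]
    - [[0.0045,0,-0.002],0]
  gripper: 0.062

```text
clock: 14.9
ee_pos: [0.4954, -0.0702, 0.0568]
ee_rot: [-180.0, 0.0, -0.1]
ft_force: [-1.6, 0.0, -0.7]
finger_gap: 0.725
finger_force: 0.0
```

Emit:
drive_tool:
  motion:
    - [[0,0,0],0]
    - [[0,0,0],0]
    - [[0,0,0],0]
    - [[0,0,0],0]
    - [[0,0,0],0]
  gripper: 0.0

```text
clock: 15.4
ee_pos: [0.4954, -0.0702, 0.057]
ee_rot: [-180.0, -0.0, -0.1]
ft_force: [-0.5, 0.2, 3.0]
finger_gap: 0.491
finger_force: 60.5
```

The opening is the same, so this is the true diameter grip. I'll lift parallel to the panel.

Emit:
drive_tool:
  motion:
    - [[-0.001,0,-0.004],0]
    - [[-0.004,0,-0.01],0]
    - [[-0.008,0,-0.02],0]
    - [[-0.012,0,-0.03],0]
    - [[-0.017,0,-0.04],0]
    - [[-0.021,0,-0.05],0]
    - [[-0.025,0,-0.06],0]
    - [[-0.03,0,-0.08],0]
    - [[-0.03,0,-0.11],0]
    - [[-0.03,0,-0.11],0]

```text
clock: 16.4
ee_pos: [0.467, -0.0705, 0.1707]
ee_rot: [180.0, -0.3, -0.1]
ft_force: [0.5, -0.3, -3.2]
finger_gap: 0.491
finger_force: 61.1
```

Emit:
drive_tool:
  motion:
    - [[-0.005,0.02,0],0]
    - [[-0.015,0.06,0],0]
    - [[-0.025,0.1,0],0]
    - [[-0.035,0.145,0],0]
    - [[-0.04,0.19,0],0]
    - [[-0.048,0.23,0.01],0]
    - [[-0.05,0.255,0.03],0]
    - [[-0.05,0.263,0.06],0]
    - [[-0.05,0.263,0.09],0]
    - [[-0.05,0.263,0.1],0]

```text
clock: 17.4
ee_pos: [0.4131, -0.3322, 0.0639]
ee_rot: [-179.8, 0.2, -0.1]
ft_force: [-0.4, 1.3, -1.8]
finger_gap: 0.494
finger_force: 61.3
```

Emit:
drive_tool:
  motion:
    - [[0,0,0],0]
    - [[0,0,0.015],0]
    - [[0,0,0.03],0]
    - [[0,0,0.04],0]
    - [[0,0,0.045],0]
    - [[0,0,0.05],0]
    - [[0,0,0.05],0]

```text
clock: 18.1
ee_pos: [0.4152, -0.3331, 0.0169]
ee_rot: [-180.0, 0.0, -0.1]
ft_force: [0.6, -0.1, -1.2]
finger_gap: 0.494
finger_force: 61.3
```

Emit:
drive_tool:
  motion:
    - [[0,0,0.002],0]
    - [[0,0,0.004],0]
    - [[0,0,0.006],0]
    - [[0,0,0.008],0]
    - [[0,0,0.008],0]

```text
clock: 18.6
ee_pos: [0.4181, -0.3337, 0.0111]
ee_rot: [179.9, -0.4, -0.0]
ft_force: [4.2, 6.1, 15.9]
finger_gap: 0.488
finger_force: 63.4
```

Emit:
drive_tool:
  motion:
    - [[0,0,-0.001],0]
    - [[0,0,-0.001],0]
    - [[0,0,-0.001],0]
    - [[0,0,-0.001],0]
    - [[0,0,-0.001],0]
  gripper: 0.07

```text
clock: 19.1
ee_pos: [0.4149, -0.3331, 0.0096]
ee_rot: [-180.0, 0.0, -0.1]
ft_force: [-1.0, -0.2, -0.4]
finger_gap: 0.819
finger_force: 0.0
```

Emit:
drive_tool:
  motion:
    - [[0,0,-0.01],0]
    - [[0,0,-0.03],0]
    - [[0,0,-0.07],0]
    - [[0,0,-0.12],0]
    - [[0,0,-0.16],0]
    - [[-0.04,0,-0.18],0]
    - [[-0.08,0,-0.18],0]
    - [[-0.11,0,-0.18],0]
    - [[-0.11,0,-0.18],0]
    - [[-0.11,0,-0.18],0]

```text
clock: 20.1
ee_pos: [0.3048, -0.3333, 0.1908]
ee_rot: [179.9, -0.1, -0.1]
ft_force: [0.8, -0.0, -0.3]
finger_gap: 0.82
finger_force: 0.0
```

```bash
python3 - <<'E'
from h import *
o=[vision.get_image("top")[110:260,130:390,::-1],vision.get_image("side")[110:340,210:330,::-1]]
o=[cv2.resize(a,None,fx=570/a.shape[0]*(.65 if a.shape[1]>200 else 1),fy=570/a.shape[0]*(.65 if a.shape[1]>200 else 1)) for a in o]
o[0]=cv2.copyMakeBorder(o[0],0,o[1].shape[0]-o[0].shape[0],0,0,0)
a=np.hstack(o); a=cv2.resize(a,None,fx=.8,fy=.8) if a.shape[1]>800 else a
cv2.imwrite("pics/a4.png",a)
E
```

```text
(no output)
```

View pics/a4.png

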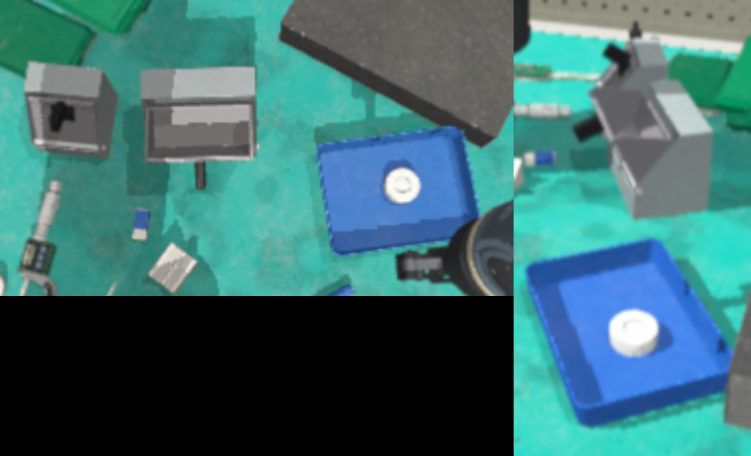

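The ring lies flat in the tray at (402,185), the narrow bin is shut and the broad bin is empty and out. As a last step I'll compare the panel edge with the earlier on-stop picture.

```bash
python3 - <<'E'
from h import *
im=vision.get_image("top")[:,:,::-1];o=cv2.imread("pics/top2.png");p=cv2.imread("pics/top1.png")
for c in(213,245):
    for n,a in(("now",im),("stop",o),("55deg",p)): print(c,n,a[182:200,c].astype(int).sum(1).tolist())
E
```

```text
213 now [338, 335, 275, 245, 241, 244, 233, 265, 490, 399, 239, 246, 245, 246, 248, 235, 236, 242]
213 stop [342, 343, 288, 258, 255, 259, 252, 253, 299, 507, 555, 428, 363, 368, 358, 354, 352, 361]
213 55deg [367, 360, 287, 237, 287, 540, 595, 413, 407, 373, 370, 379, 372, 369, 360, 355, 351, 362]
245 now [337, 345, 259, 241, 244, 229, 285, 572, 567, 388, 380, 392, 392, 383, 378, 383, 390, 393]
245 stop [353, 426, 294, 254, 255, 256, 251, 303, 521, 567, 450, 405, 399, 388, 387, 397, 403, 403]
245 55deg [369, 326, 243, 293, 549, 601, 405, 409, 408, 397, 397, 406, 402, 391, 386, 392, 408, 444]
```

The bin has come back about 1 px (1–2°) from the stop, so I'll push it home again.

Emit:
drive_tool:
  motion:
    - [[0.02,-0.03,0],0]
    - [[0.05,-0.07,0.0],0]
    - [[0.08,-0.11,0.0],0]
    - [[0.11,-0.15,0.0],0]
    - [[0.14,-0.19,0.0],0]
    - [[0.165,-0.225,0.0],0]
    - [[0.175,-0.255,0],0]
    - [[0.175,-0.262,0.01],0]
    - [[0.175,-0.262,0.02],0]
    - [[0.175,-0.262,0.02],0]
  gripper: 0.0

```text
clock: 21.25
ee_pos: [0.4792, -0.0713, 0.168]
ee_rot: [-180.0, 0.2, -0.0]
ft_force: [-0.8, -0.8, -0.1]
finger_gap: 0.002
finger_force: 0.0
```

Emit:
drive_tool:
  motion:
    - [[0,0,0.02],0]
    - [[0,0,0.045],0]
    - [[0,0,0.065],0]
    - [[0,0,0.074],0]
    - [[0,0,0.074],0]
    - [[-0.004,0,0.074],0]
    - [[-0.008,0,0.074],0]
    - [[-0.011,0,0.074],0]
    - [[-0.014,0,0.074],0]
    - [[-0.014,0,0.074],0]

```text
clock: 22.25
ee_pos: [0.4666, -0.0712, 0.0964]
ee_rot: [180.0, -0.1, -0.1]
ft_force: [-0.1, -0.1, 1.4]
finger_gap: -0.001
finger_force: 0.5
```

Emit:
drive_tool:
  motion:
    - [[-0.003,0,0],0]
    - [[-0.006,0,0],0]
    - [[-0.009,0,0],0]
    - [[-0.012,0,0],0]
    - [[-0.013,0,0],0]
    - [[-0.013,0,0],0]

```text
clock: 22.85
ee_pos: [0.4636, -0.0717, 0.0991]
ee_rot: [180.0, -1.1, -0.0]
ft_force: [28.9, 2.3, -3.1]
finger_gap: -0.004
finger_force: 12.6
```

Emit:
drive_tool:
  motion:
    - [[0.006,0,0],0]
    - [[0.014,0,0],0]
    - [[0.022,0,-0.005],0]
    - [[0.025,0,-0.04],0]
    - [[0.025,0,-0.08],0]
    - [[0.0,0.04,-0.1],0]
    - [[-0.03,0.08,-0.1],0]
    - [[-0.06,0.13,-0.1],0]
    - [[-0.1,0.16,-0.1],0]
    - [[-0.13,0.19,-0.1],0]

```text
clock: 23.85
ee_pos: [0.3221, -0.2608, 0.1957]
ee_rot: [-179.9, 0.1, -0.0]
ft_force: [1.1, -0.7, 0.4]
finger_gap: 0.003
finger_force: 0.0
```

Emit:
drive_tool:
  motion:
    - [[-0.01,0.02,0],0]
    - [[-0.03,0.04,0],0]
    - [[-0.03,0.04,0],0]
    - [[-0.03,0.04,0],0]

```text
clock: 24.25
ee_pos: [0.2934, -0.3001, 0.1957]
ee_rot: [-179.9, 0.0, -0.2]
ft_force: [-0.7, 0.2, -1.0]
finger_gap: 0.004
finger_force: 0.0
```

```bash
python3 - <<'E'
from h import *
im=vision.get_image("top")[:,:,::-1];o=cv2.imread("pics/top2.png")
for c in(213,245):
    for n,a in(("now",im),("stop",o)): print(c,n,a[182:200,c].astype(int).sum(1).tolist())
s=status.state();print(s["clock"],s["ee_pos"],abs(s["qd"]).max())
E
```

```text
213 now [341, 334, 290, 255, 256, 250, 248, 246, 289, 501, 550, 419, 356, 360, 352, 343, 348, 355]
213 stop [342, 343, 288, 258, 255, 259, 252, 253, 299, 507, 555, 428, 363, 368, 358, 354, 352, 361]
245 now [344, 420, 292, 250, 250, 251, 245, 297, 515, 555, 439, 399, 393, 382, 380, 385, 394, 397]
245 stop [353, 426, 294, 254, 255, 256, 251, 303, 521, 567, 450, 405, 399, 388, 387, 397, 403, 403]
24.3 [ 0.29395123 -0.29980855  0.19572882] 1.2408145466108222
```

The panel edge now matches the on-stop picture, so I'm handing the job in.

```bash
python3 -c "
from plant import workorder
print(workorder.sign_off())"
```

```text
the job is handed in; nothing more can be done
None
```

The broad bin is tilted fully out on its stop, the ring lies flat in the tray, the narrow bin is shut, and the job was handed in at about 24 s; I pushed the panel's inner face with shut fingers to reach the stop after the pull alone got it to about 55°, and again after it slipped back slightly once the ring was out.

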